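# Refit the burr-carrier collar on the coffee grinder and hold it home

## Task

The coffee grinder has been stripped for cleaning. Pick its black knurled burr-carrier collar out of the steel pan of washed parts, lower its skirt into the grinder's open throat, turn it until the hidden keyways drop over the pins, then push it fully home against the springs so that the knurled ring sits flush on the throat's rim. Finish while still gripping the collar and holding it pushed home, because the springs lift it if you let go; leave the other parts in the pan and the things on the counter where they are.

Things in the scene. Friction and masses are not known exactly. Their poses are not given: they have to be found in the camera images.
- collar: Burr-carrier collar, loose, about 240 g, 48 mm tall, standing upright in the pan. From 24 to 48 mm: black knurled ring, 62 mm diameter, funnel-shaped bean inlet in its top. From 0 to 24 mm: bright steel skirt, 46 mm diameter, with three hidden keyways in its bottom edge. Origin: centre of the skirt's underside; z up along the axis.
- collar_keyway (a point): Middle of one keyway's open lower end, level with the skirt's underside, 18.5 mm from the axis along the collar's x; axes as the collar's. The three keyways are alike, at 0, +120 and -120 degrees about z from here: straight slots 9 mm wide, 9.5 mm deep, open downwards, inwards and outwards. They cannot be seen from above.
- collar_grip (a point): Point on the collar's axis at a good height to grip the knurled ring: 38 mm above the skirt's underside, 14 mm above the ring's underside. When the collar is home, fingers reaching below the ring pass outside the throat tube.
- collar_shoulder (a point): Point on the collar's axis level with the knurled ring's flat underside, 24 mm above the skirt's underside; this face lies on the throat's rim when the collar is home, and the point then coincides with throat_rim.
- grinder: Espresso grinder without hopper, fixed: orange-red body 120 mm wide, 130 deep, 171 tall, on a base 190 deep, 125 wide; chute and fork at its front (-x side), black setting wheel at +y. An aluminium throat tube, outer diameter 56 mm (58 at the lip), stands 34 mm up from its flat top. Origin: centre of the footprint on the counter; x to its back, z up.
- throat_rim (a point): Centre of the throat's mouth, level with its rim, 205 mm above the counter, 20 mm behind the grinder's origin; axis vertical, axes as the grinder's. Bore 50 mm (52 at the lip): the skirt has 2 mm of play all round. The collar's knurled ring stands 14 mm above the rim when it rests on the pins, 6 mm when keyed on the unpressed seat, 0 when home.
- seat_top (a point): Centre of the top of a sprung seat in the throat, 18 mm below the rim at rest. On it stand three brass pins with slightly chamfered tops, 6 mm diameter, 8 mm tall, 18.5 mm from the axis, 120 degrees apart. They do not turn; their angle differs every time and is NOT reported (axes here are the grinder's). Keyways within about 0.08 rad of the pins: the collar drops 8 mm over them onto the seat.
- seat (a joint): Travel of the sprung seat down the throat, m: 0 = up, at rest; 0.006 = collar home; 0.007 = stop. The springs push up with 5 N at first, 10 N at home, and lift a collar that is let go. Off the keyways the collar presses the seat down through the pins, and its ring gets no nearer the rim than 7 mm.
- pan: Stainless gastronorm pan, fixed, 236 x 296 mm outside its 3 mm walls, 265 x 325 mm over the flange at the top, 65 mm tall, floor 3 mm thick. Holds the collar and four other parts, all upright, at least 25 mm apart. Origin: centre of the underside; long side along y.
- basket: Bystander in the pan: shallow bright steel filter basket, 58 mm diameter, 26 mm tall. Origin: centre of the underside.
- funnel: Bystander in the pan: blue dosing funnel, a flared ring 60 mm in diameter at the top, 26 mm tall. Origin: centre of the underside.
- burr: Bystander in the pan: flat dark steel burr ring, 54 mm diameter, 12 mm tall. Origin: centre of the underside.
- dosing_cup: Bystander in the pan: plain aluminium dosing cup, 58 mm diameter, 50 mm tall. Origin: centre of the underside.
- hopper: Bystander: the grinder's amber bean hopper, standing on its black lid, 118 mm diameter, 138 mm tall. Origin: centre of the underside.
- milk_jug: Bystander: steel milk jug with a handle, 86 mm diameter, 100 mm tall. Origin: centre of the underside.
- tamper: Bystander: coffee tamper, steel foot 58 mm diameter, dark wooden handle, 88 mm tall. Origin: centre of the underside.
- tablet_jar: Bystander: white jar of cleaning tablets with a red cap, 72 mm diameter, 85 mm tall. Origin: centre of the underside.
Not all that is in view belongs to the job. Leave any purple look-alike of the collar alone.

How it is judged:
By the outcome, as a careful person would: the job done as asked, in the order asked, and still so for the second after the job is handed in, while the arm keeps its last pose, push and grip.
It also fails if it takes over 61 s, if anything falls off the work surface, if the arm or the gripper's body presses on something with over 40 N, if the wrist force passes 120 N, or if a joint passes its speed limit or range.

## Robot

A 6-joint arm with a two-finger parallel gripper is mounted at the origin on the work surface. World frame = base frame: x ahead of the robot, y to its left, z up, the work surface at z = 0. Lengths are in m, angles in rad, forces in N, time in s.
With the tool pointing down it reaches from about 0.35 to 0.85 m from the base axis. Payload 8.1 kg.
Tool frame: the origin (TCP) lies at the centre of the arm's flange, where the gripper is bolted on; the fingertips stand 186 mm ahead of it and the grasp point (between the pads) lies 167 mm ahead of it (robot.nose_length is the distance from the TCP to the fingertips, in m); z points along the fingers, x is the direction in which the jaws open and shut, and the axes are right-handed (so a half turn about z gives the same grasp; the last joint's range is limited). The gripper opens to 93 mm and grips with 3 to 60 N. Pads are 15 mm wide; open, the fingers measure 128 mm over their backs; the gripper's body (75 mm by 188 mm) begins 65 mm behind the grasp point.
Start: joints at [-1.321, 0.13, 1.488, -0, 1.523, -0.085], TCP at [0.197, -0.567, 0.405] pointing down, gripper open.
Joint ranges: [-2.96, 2.96], [-0.89, 2.26], [0.02, 2.5], [-1.34, 4.48], [0, 2.73], [-2.66, 2.66]. Speed limits (rad/s): [2.39, 2.39, 2.79, 3.14, 3.14, 3.14].

## Interface

Orientations are given as a rotation vector (axis times angle).
In Python, from plant import robot gives the robot as it stands.
- The arm moves only by the tool arm_command, never from a script. Its argument "motion" is a list of rows, each an object with "slide": the shift along the tool's x, y, z each as a share of 0.4 m, from -1 to 1, a list of three; "turn": the turn, a rotation vector about the tool's x, y, z each as a share of 0.5 rad, from -1 to 1, a list of three. A call has exactly 5 rows; each row shifts and turns the commanded pose from where the row before left it, along the tool's axes as they then stand; what a row does not reach is not made up. A row lasts 1/12 s, in which the tool goes at most 41.7 mm and 7.16 degrees, less where a joint would pass 70% of its speed; a pose out of reach is approached as far as the arm can. A call with a number of a shift or a turn outside -1 to 1 is refused whole. A call with a gripper value outside its range is refused whole. "gripper" is the opening in per cent of the stroke, from 0 (shut) to 100 (fully open), set as the call begins (left out, the last holds). The fingers move at their own pace and stop on an object; "grip_force" is the grip in N (left out, the last holds). Time passes only in rows, so rows that do not move let the fingers close, or fill a call up. It gives the time, the measured TCP pose, the force and the opening at its end, in the units of the state.
- robot.read_state(): the state, without advancing time (a new reading comes with each control period).
- robot.read_camera(name): name is "side" or "top" or "wrist"; returns a dict with "pixels" (480x640x3 uint8, blue, green, red), "intrinsics" (3x3 intrinsics, pixels), "T" (4x4, takes a point from camera to world coordinates). Camera axes: x right, y down, z forward; pixel columns grow to the right and rows downward; lengths in m; the calibration is good to about 2 mm. A picture is of the moment at which its call begins. There is no depth.
- robot.close_job(): hands the job in, once; it reports no verdict.
The state is a dict: "t": time; "q": joint angles; "dq": joint speeds; "joint_torque": joint torques, N m; "tool_pos": TCP position; "orientation": TCP orientation; "force": force on the tool from outside, world axes, zero at the start; "wrist_torque": the same for the moment, N m; "opening": finger opening in m.
Only numpy, scipy, OpenCV 4.12 (cv2) and the standard library are available. Lean on these libraries where they do the work, as an engineer would, in place of code of your own. Each camera call takes 0.05 s, during which the arm holds its last target.

## Working session

There is one attempt and no reset: what is moved stays moved. The work goes in short steps, Python scripts to look and compute and a tool call to move; the robot and the scene stay as the last step left them, time stands still between calls to the robot, and variables do not carry over. Pictures are saved under pics/ and viewed, and the job is handed in when it is done.

Besides the shell and the picture viewer there is one more tool, called after "Request:" as name([rows], argument=value, ...), one row to a line, values as JSON. arm_command: Moves the arm, as the interface text tells. Shift numbers are shares of 0.4 m and turn numbers shares of 0.5 rad, none past 1 either way. Its arguments: {"type":"object","properties":{"motion":{"type":"array","items":{"type":"object","properties":{"slide":{"type":"array","items":{"type":"number"}},"turn":{"type":"array","items":{"type":"number"}}}}},"gripper":{"type":"number"},"grip_force":{"type":"number"}},"required":["motion"]}

```bash
mkdir -p pics; ls; python3 - <<'E'
from plant import robot
import cv2,numpy as np
s=robot.read_state();print({k:np.round(v,3).tolist() for k,v in s.items()})
for n in ("top","side","wrist"):
    c=robot.read_camera(n);cv2.imwrite(f"pics/{n}0.png",c["pixels"]);print(n,np.round(c["intrinsics"],1).tolist(),np.round(c["T"],3).tolist())
E
```

```text
pics
{'t': 0.0, 'q': [-1.321, 0.131, 1.489, -0.0, 1.523, -0.085], 'dq': [0.0, -0.0, 0.001, 0.001, 0.001, 0.0], 'joint_torque': [-0.001, -55.985, -49.175, 0.077, 0.036, -0.0], 'tool_pos': [0.197, -0.566, 0.404], 'orientation': [-2.56, 1.819, 0.002], 'force': [0.499, -0.429, -0.49], 'wrist_torque': [-0.013, 0.054, 0.008], 'opening': 0.093}
top [[487.2, 0.0, 322.7], [0.0, 487.2, 233.5], [0.0, 0.0, 1.0]] [[0.005, -0.994, 0.107, 0.425], [-1.0, -0.007, -0.017, 0.104], [0.018, -0.106, -0.994, 1.433], [0.0, 0.0, 0.0, 1.0]]
side [[600.6, 0.0, 314.6], [0.0, 600.6, 246.9], [0.0, 0.0, 1.0]] [[0.924, -0.239, 0.298, 0.13], [-0.382, -0.529, 0.758, -1.032], [-0.023, -0.814, -0.58, 0.983], [0.0, 0.0, 0.0, 1.0]]
wrist [[398.9, 0.0, 319.5], [0.0, 398.9, 247.1], [0.0, 0.0, 1.0]] [[0.328, -0.908, -0.26, 0.27], [-0.945, -0.316, -0.089, -0.541], [-0.001, 0.275, -0.962, 0.384], [0.0, 0.0, 0.0, 1.0]]
```

View pics/top0.png

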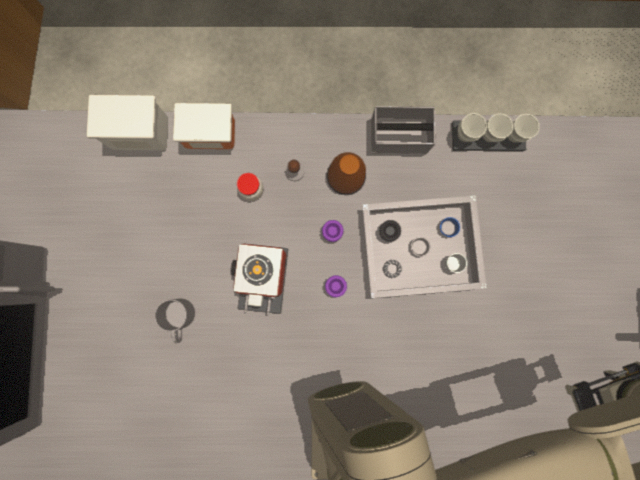

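View pics/side0.png

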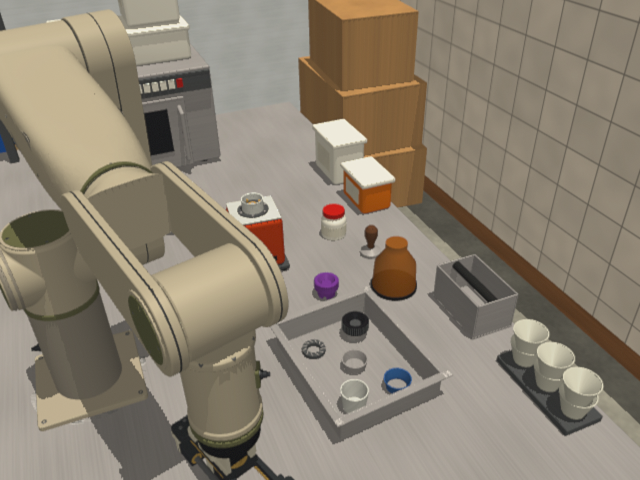

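View pics/wrist0.png

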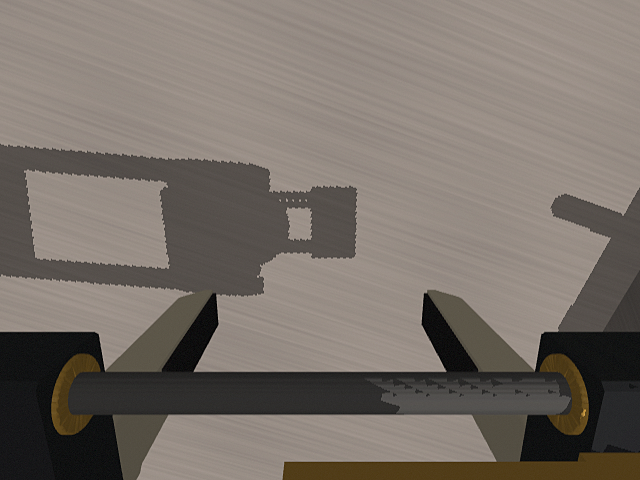

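The top view shows the black collar at about (389,231), the throat at about (258,270), and purple look-alikes at (333,231) and (336,286). In the side view the collar is at about (355,324) and the throat at about (251,203). Next I'll zoom in and measure.

```bash
cat > h.py <<'E'
import numpy as np,cv2
from plant import robot
def ray(c,u,v):
    K,T=c["intrinsics"],c["T"]; d=T[:3,:3]@np.linalg.solve(K,[u,v,1.]);return T[:3,3],d
def plane(c,u,v,z):
    o,d=ray(c,u,v);return o+d*(z-o[2])/d[2]
def proj(c,p):
    T=c["T"];q=T[:3,:3].T@(np.array(p)-T[:3,3]);q=c["intrinsics"]@q;return q[:2]/q[2]
def tri(c1,p1,c2,p2):
    o1,d1=ray(c1,*p1);o2,d2=ray(c2,*p2);d1/=np.linalg.norm(d1);d2/=np.linalg.norm(d2)
    A=np.array([d1,-d2]).T;s=np.linalg.lstsq(A,o2-o1,rcond=None)[0]
    a,b=o1+s[0]*d1,o2+s[1]*d2;return (a+b)/2,np.linalg.norm(a-b)
E
python3 - <<'E'
from h import *
t=robot.read_camera("top");s=robot.read_camera("side")
a=t["pixels"][200:310,220:420];a=cv2.resize(a,None,fx=4,fy=4,interpolation=cv2.INTER_CUBIC);cv2.imwrite("pics/tz.png",a)
b=s["pixels"][180:360,215:395];b=cv2.resize(b,None,fx=3.3,fy=3.3,interpolation=cv2.INTER_CUBIC);cv2.imwrite("pics/sz.png",b)
for n,c,(x0,x1,y0,y1) in(("top",t,(372,408,212,250)),("side",s,(338,374,306,345))):
    g=cv2.cvtColor(c["pixels"],cv2.COLOR_BGR2GRAY)[y0:y1,x0:x1]
    m=(g<60).astype(np.uint8);k=max(cv2.findContours(m,0,1)[0],key=cv2.contourArea);print(n,cv2.boundingRect(k),np.array(cv2.fitEllipse(cv2.convexHull(k))[0])+[x0,y0],cv2.fitEllipse(cv2.convexHull(k)))
print(plane(t,389,231,.051),plane(t,258,270,.205))
E
```

```text
top (11, 11, 17, 16) [390.27317238 229.65973282] ((18.27317237854004, 17.659732818603516), (15.158936500549316, 16.89090347290039), 122.7738265991211)
side (4, 6, 26, 24) [354.72895241 323.34827805] ((16.728952407836914, 17.348278045654297), (24.718364715576172, 27.450489044189453), 91.49256134033203)
[ 0.58207115 -0.10999345  0.051     ] [0.46389511 0.24419662 0.205     ]
```

View pics/tz.png

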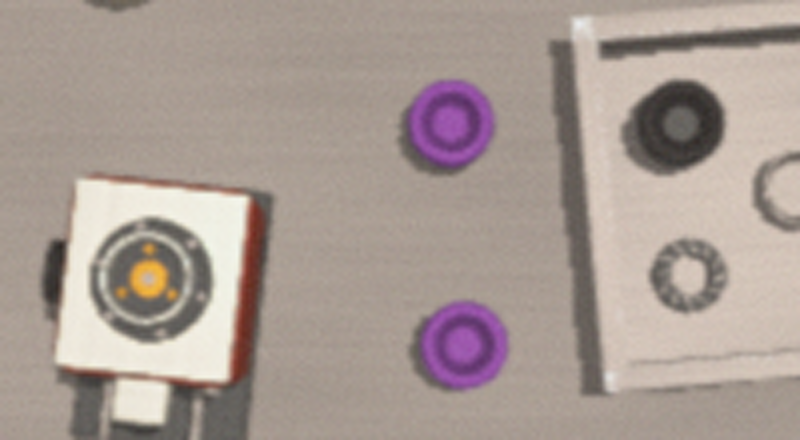

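View pics/sz.png

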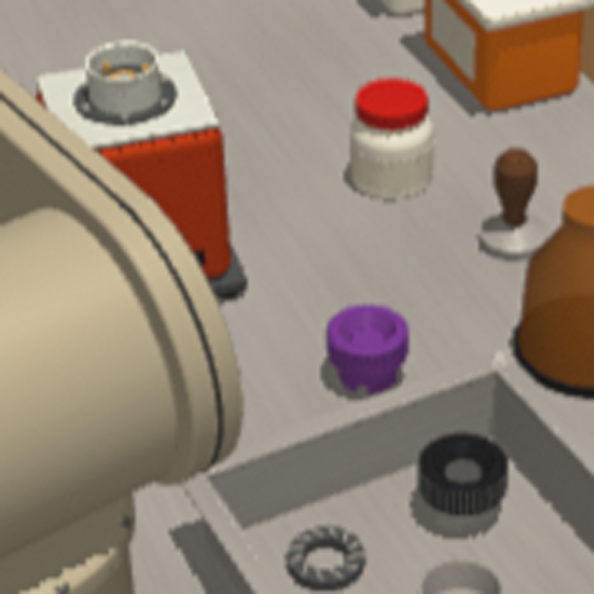

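The pins show in the throat: three orange dots at zoomed (150,248), (120,293) and (172,295), with the throat centred near (148,279). The zooms also show the collar standing near the pan's far-left corner. I'll triangulate both.

```bash
python3 - <<'E'
from h import *
from scipy.spatial.transform import Rotation as R
t=robot.read_camera("top");s=robot.read_camera("side")
z=lambda u,v:((u+.5)/4-.5+220,(v+.5)/4-.5+200)
w=lambda u,v:((u+.5)/3.3-.5+215,(v+.5)/3.3-.5+180)
print("collar",tri(t,z(684,122),s,w(463,465)),plane(t,*z(684,122),.051),plane(s,*w(463,465),.051))
print("rim",tri(t,z(148,279),s,w(123,66)),plane(t,*z(148,279),.205),plane(s,*w(123,66),.205))
# orange blobs in the throat
c=t["pixels"][255:285,242:274].astype(int);big=cv2.resize(c.astype(np.uint8),None,fx=8,fy=8,interpolation=cv2.INTER_CUBIC)
h=cv2.cvtColor(big,cv2.COLOR_BGR2HSV);m=((h[...,0]>8)&(h[...,0]<28)&(h[...,1]>130)&(h[...,2]>90)).astype(np.uint8)
n,l,st,ce=cv2.connectedComponentsWithStats(m)
for i in range(1,n):
    if st[i,4]>40:
        u,v=(ce[i]+.5)/8-.5+[242,255];print(st[i,4],u,v,plane(t,u,v,.195))
x=robot.read_state();print(R.from_rotvec(x["orientation"]).as_matrix().round(3),x["tool_pos"])
for nm,px,zz in(("hopper",(348,160),.138),("jar",(248,184),.085),("tamper",(293,166),.088),("p1",(333,231),.048),("p2",(336,286),.048)):print(nm,plane(t,*px,zz).round(3))
for p in((366,207),(477,200),(372,293),(481,284)):print("pan",plane(t,*p,.065).round(3))
E
```

```text
collar (array([ 0.58520562, -0.11540804,  0.04654459]), np.float64(0.0001443960291610802)) [ 0.58462316 -0.11467982  0.051     ] [ 0.58311489 -0.11978122  0.051     ]
rim (array([0.46632378, 0.24814544, 0.19936408]), np.float64(0.0014467686904534054)) [0.46544027 0.24766759 0.205     ] [0.46460346 0.23875652 0.205     ]
265 256.8714622641509 261.80825471698114 [0.48489285 0.24858655 0.195     ]
3862 256.7956693423097 269.2455010357328 [0.46609525 0.24841587 0.195     ]
272 249.98391544117646 272.6649816176471 [0.45738122 0.26541928 0.195     ]
255 262.54926470588236 273.144362745098 [0.45634341 0.23371886 0.195     ]
[[ 0.329 -0.944 -0.   ]
 [-0.944 -0.329  0.   ]
 [-0.    -0.    -1.   ]] [ 0.19714978 -0.56663192  0.40447895]
hopper [0.766 0.013 0.138]
jar [0.708 0.29  0.085]
tamper [0.76  0.165 0.088]
p1 [0.581 0.05  0.048]
p2 [0.425 0.041 0.048]
pan [ 0.649 -0.043  0.065]
pan [ 0.671 -0.361  0.065]
pan [ 0.406 -0.059  0.065]
pan [ 0.432 -0.365  0.065]
```

Request:
arm_command([
  {"slide":[0,0,0],"turn":[0,0,-0.225]},
  {"slide":[0,0,0],"turn":[0,0,-0.225]},
  {"slide":[0,0,0],"turn":[0,0,-0.225]},
  {"slide":[0,0,0],"turn":[0,0,-0.225]},
  {"slide":[0,0,0],"turn":[0,0,0]},
], gripper=78, grip_force=30)

```text
t: 0.77
tool_pos: [0.1972, -0.5667, 0.4047]
orientation: [-2.905, 1.195, 0.0]
force: [0.4, -0.1, 0.0]
opening: 0.0729
```

Request:
arm_command([
  {"slide":[-0.008,-0.09,0],"turn":[0,0,0]},
  {"slide":[-0.008,-0.09,0],"turn":[0,0,0]},
  {"slide":[-0.008,-0.09,0],"turn":[0,0,0]},
  {"slide":[-0.008,-0.09,0],"turn":[0,0,0]},
  {"slide":[-0.008,-0.09,0],"turn":[0,0,0]},
])

```text
t: 1.18
tool_pos: [0.3139, -0.4268, 0.4048]
orientation: [2.899, -1.21, 0.0]
force: [1.2, -0.4, 0.0]
opening: 0.0721
```

Request:
arm_command([
  {"slide":[-0.008,-0.09,0],"turn":[0,0,0]},
  {"slide":[-0.008,-0.09,0],"turn":[0,0,0]},
  {"slide":[-0.008,-0.09,0],"turn":[0,0,0]},
  {"slide":[-0.008,-0.09,0],"turn":[0,0,0]},
  {"slide":[-0.008,-0.09,0],"turn":[0,0,0]},
])

```text
t: 1.6
tool_pos: [0.4301, -0.2881, 0.405]
orientation: [2.899, -1.21, 0.001]
force: [0.5, -0.5, -0.9]
opening: 0.0725
```

Request:
arm_command([
  {"slide":[-0.008,-0.09,0.04],"turn":[0,0,0]},
  {"slide":[-0.008,-0.09,0.04],"turn":[0,0,0]},
  {"slide":[-0.008,-0.09,0.04],"turn":[0,0,0]},
  {"slide":[0,0,0.04],"turn":[0,0,0]},
  {"slide":[0,0,0],"turn":[0,0,0]},
])

```text
t: 2.02
tool_pos: [0.4988, -0.2042, 0.337]
orientation: [-2.902, 1.203, 0.009]
force: [-1.0, 0.2, -0.7]
opening: 0.0727
```

Request:
arm_command([
  {"slide":[0,-0.08,0],"turn":[0,0,0]},
  {"slide":[0,-0.08,0],"turn":[0,0,0]},
  {"slide":[0,-0.08,0],"turn":[0,0,0]},
  {"slide":[-0.005,-0.07,0],"turn":[0,0,0]},
  {"slide":[0,0,0],"turn":[0,0,0]},
])

```text
t: 2.43
tool_pos: [0.5873, -0.1152, 0.3419]
orientation: [-2.9, 1.204, -0.003]
force: [0.2, -0.6, 0.1]
opening: 0.0724
```

```bash
python3 - <<'E'
from h import *
c=robot.read_camera("wrist");cv2.imwrite("pics/w1.png",c["pixels"])
print(proj(c,[.5846,-.1147,.051]),robot.read_state()["tool_pos"],robot.read_state()["opening"])
E
```

```text
[315.32418043 249.49413136] [ 0.58615919 -0.11671751  0.34170067] 0.0721681823246418
```

View pics/w1.png

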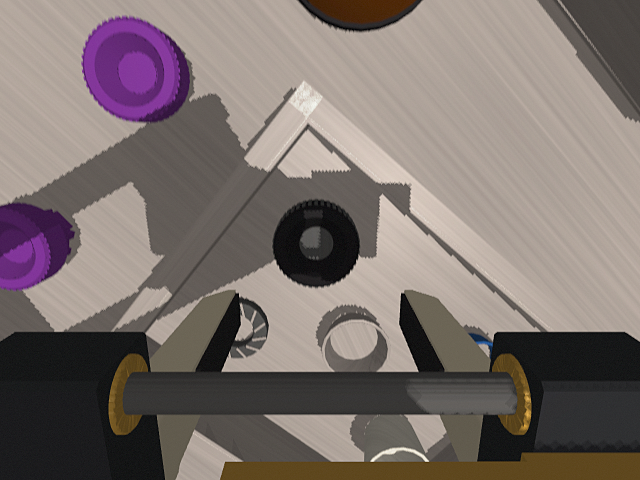

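The wrist view shows the black collar centred at about (316,243), near where I predicted it (315,249), with room beside both fingers. I'll refine that position.

```bash
python3 - <<'E'
from h import *
from scipy.spatial.transform import Rotation as R
c=robot.read_camera("wrist");x=robot.read_state()
g=cv2.cvtColor(c["pixels"],cv2.COLOR_BGR2GRAY)
m=(g<50).astype(np.uint8)
n,l,st,ce=cv2.connectedComponentsWithStats(m)
i=l[225,316] if l[225,316] else l[265,316]
print(st[i]);k=max(cv2.findContours((l==i).astype(np.uint8),0,1)[0],key=cv2.contourArea)
e=cv2.fitEllipse(cv2.convexHull(k));print(e)
# top ring inlet edge (grey bottom of funnel)
for z in(.051,.04):print(z,plane(c,*e[0],z))
T=R.from_rotvec(x["orientation"]).as_matrix();print(T.round(4))
p=plane(c,*e[0],.051);print(T.T@(np.array([p[0],p[1],.041])-x["tool_pos"]))
E
```

```text
[ 272  196   88   88 5457]
((315.4211730957031, 239.87977600097656), (86.81468200683594, 87.14645385742188), 176.27392578125)
0.051 [ 0.58820575 -0.11156851  0.051     ]
0.04 [ 0.58605961 -0.11356188  0.04      ]
[[ 7.058e-01 -7.084e-01  2.000e-04]
 [-7.084e-01 -7.058e-01 -6.000e-04]
 [ 6.000e-04  3.000e-04 -1.000e+00]]
[-0.00258863 -0.00642832  0.30047874]
```

Request:
arm_command([
  {"slide":[-0.006,-0.005,0.06],"turn":[0,0,0]},
  {"slide":[0,0,0.06],"turn":[0,0,0]},
  {"slide":[0,0,0.05],"turn":[0,0,0]},
  {"slide":[0,0,0],"turn":[0,0,0]},
  {"slide":[0,0,0],"turn":[0,0,0]},
])

```text
t: 2.95
tool_pos: [0.5837, -0.1156, 0.2722]
orientation: [2.9, -1.207, -0.004]
force: [-0.2, -0.3, -0.0]
opening: 0.0725
```

```bash
python3 - <<'E'
from h import *
c=robot.read_camera("wrist");cv2.imwrite("pics/w2.png",c["pixels"]);s=robot.read_camera("side");cv2.imwrite("pics/s2.png",s["pixels"][200:480,200:520])
print(robot.read_state()["tool_pos"])
E
```

```text
[ 0.585167  -0.1155066  0.2747117]
```

View pics/w2.png

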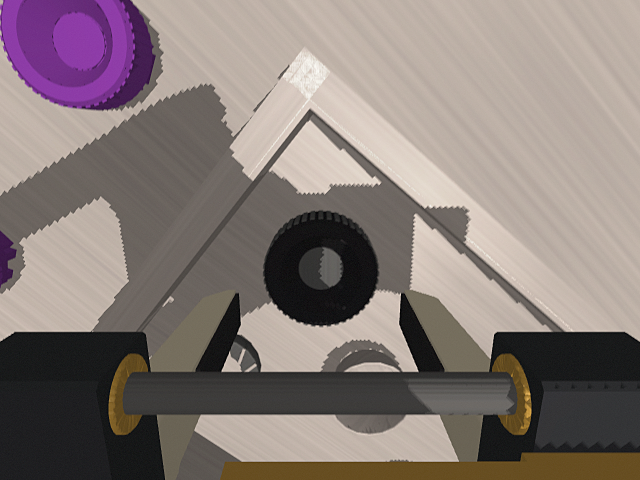

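View pics/s2.png

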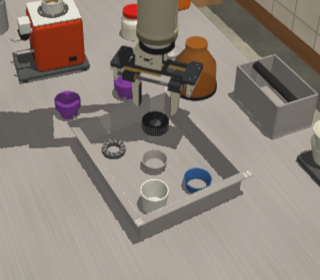

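The wrist view has the collar at (321,267), midway between the fingers (239 and 401), and the side view shows the walls clear. One more check along tool y before I descend.

```bash
python3 - <<'E'
from h import *
from scipy.spatial.transform import Rotation as R
c=robot.read_camera("wrist");x=robot.read_state();T=R.from_rotvec(x["orientation"]).as_matrix()
g=cv2.cvtColor(c["pixels"],cv2.COLOR_BGR2GRAY);m=(g<50).astype(np.uint8)
n,l,st,ce=cv2.connectedComponentsWithStats(m);i=l[235,321];print(st[i])
k=max(cv2.findContours((l==i).astype(np.uint8),0,1)[0],key=cv2.contourArea)
e=cv2.fitEllipse(cv2.convexHull(k));print(e)
for z in(.051,.045,.04):
  p=plane(c,*e[0],z);print(p,T.T@(np.array([p[0],p[1],.041])-x["tool_pos"]))
E
```

```text
[ 260  213  114  113 8524]
((316.7126159667969, 270.00927734375), (112.76618194580078, 113.57475280761719), 0.9468429684638977)
[ 0.58906367 -0.11067937  0.051     ] [-0.00136755 -0.00551244  0.23408598]
[ 0.58756062 -0.11213199  0.045     ] [-0.00139928 -0.00342241  0.23408302]
[ 0.58630808 -0.1133425   0.04      ] [-0.00142571 -0.00168072  0.23408055]
```

Request:
arm_command([
  {"slide":[-0.003,-0.007,0.04],"turn":[0,0,0]},
  {"slide":[0,0,0.05],"turn":[0,0,0]},
  {"slide":[0,0,0.05],"turn":[0,0,0]},
  {"slide":[0,0,0.027],"turn":[0,0,0]},
  {"slide":[0,0,0],"turn":[0,0,0]},
])

```text
t: 3.52
tool_pos: [0.5852, -0.1115, 0.2043]
orientation: [2.902, -1.203, -0.005]
force: [-1.6, -0.5, -0.8]
opening: 0.0723
```

Request:
arm_command([
  {"slide":[0,0,0],"turn":[0,0,0]},
  {"slide":[0,0,0],"turn":[0,0,0]},
  {"slide":[0,0,0],"turn":[0,0,0]},
  {"slide":[0,0,0],"turn":[0,0,0]},
  {"slide":[0,0,0],"turn":[0,0,0]},
], gripper=40, grip_force=40)

```text
t: 3.93
tool_pos: [0.5869, -0.1118, 0.2079]
orientation: [-2.902, 1.203, -0.005]
force: [-1.4, -0.4, 6.5]
opening: 0.0614
```

```bash
python3 - <<'E'
from h import *
s=robot.read_camera("side");cv2.imwrite("pics/s3.png",s["pixels"][200:480,200:520])
x=robot.read_state();print(x["tool_pos"],x["opening"],x["force"])
E
```

```text
[ 0.58691623 -0.1117938   0.20784017] 0.06143854099245673 [-1.1911321   0.20152044  7.04148751]
```

View pics/s3.png

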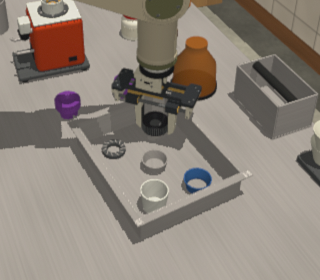

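Request:
arm_command([
  {"slide":[0,0,-0.03],"turn":[0,0,0]},
  {"slide":[0,0,-0.06],"turn":[0,0,0]},
  {"slide":[0,0,-0.09],"turn":[0,0,0]},
  {"slide":[0,0,-0.09],"turn":[0,0,0]},
  {"slide":[0,0,-0.09],"turn":[0,0,0]},
])

```text
t: 4.4
tool_pos: [0.5855, -0.1113, 0.3518]
orientation: [2.902, -1.203, -0.001]
force: [1.0, 0.3, -2.1]
opening: 0.0617
```

Request:
arm_command([
  {"slide":[0,0,-0.09],"turn":[0,0,0]},
  {"slide":[0,0,-0.09],"turn":[0,0,0]},
  {"slide":[0,0,-0.06],"turn":[0,0,0]},
  {"slide":[0,0,0],"turn":[0,0,0]},
  {"slide":[0,0,0],"turn":[0,0,0]},
])

```text
t: 4.82
tool_pos: [0.5862, -0.1116, 0.4485]
orientation: [-2.902, 1.203, -0.007]
force: [0.3, -0.1, -2.5]
opening: 0.0612
```

```bash
python3 - <<'E'
from h import *
s=robot.read_camera("side");x=robot.read_state();print(x["tool_pos"],x["opening"],x["force"])
p=x["tool_pos"]-[0,0,.193];u,v=proj(s,p).round().astype(int);print(u,v)
cv2.imwrite("pics/s4.png",cv2.resize(s["pixels"][v-60:v+60,u-70:u+70],None,fx=5,fy=5,interpolation=cv2.INTER_CUBIC))
t=robot.read_camera("top");cv2.imwrite("pics/t4.png",t["pixels"][150:340,200:500])
E
```

```text
[ 0.58586225 -0.11148299  0.4459525 ] 0.06138521770854219 [-0.17806997  0.89505129 -2.20018511]
356 246
```

View pics/s4.png

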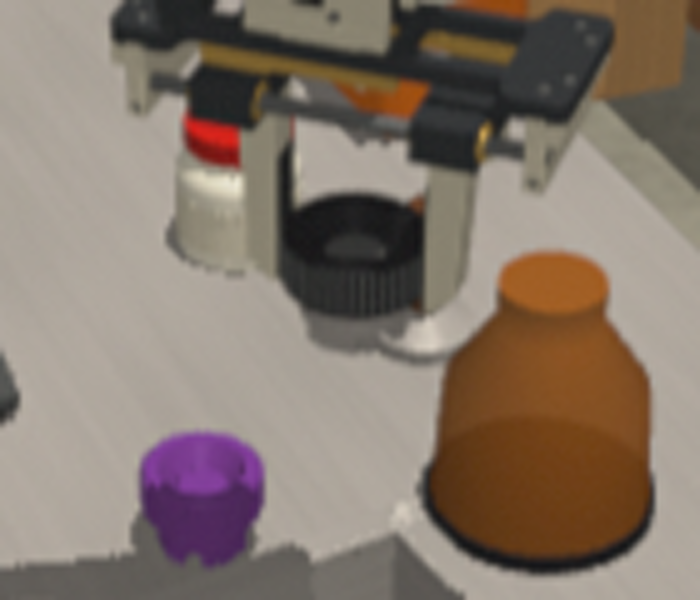

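The side view shows the collar held level, with its skirt visible below the ring at zoomed (355,330). I'll stretch the contrast there in case a keyway shows.

```bash
python3 - <<'E'
from h import *
s=robot.read_camera("side")
a=s["pixels"][240:330,330:400] if 0 else s["pixels"][236:262,336:378]
a=cv2.resize(a,None,fx=18,fy=18,interpolation=cv2.INTER_CUBIC)
a=np.clip((a.astype(float)-70)*1.9,0,255).astype(np.uint8);cv2.imwrite("pics/s5.png",a)
t=robot.read_camera("top");cv2.imwrite("pics/t4.png",cv2.resize(t["pixels"][250:292,236:280],None,fx=13,fy=13,interpolation=cv2.INTER_CUBIC))
E
```

```text
(no output)
```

View pics/s5.png

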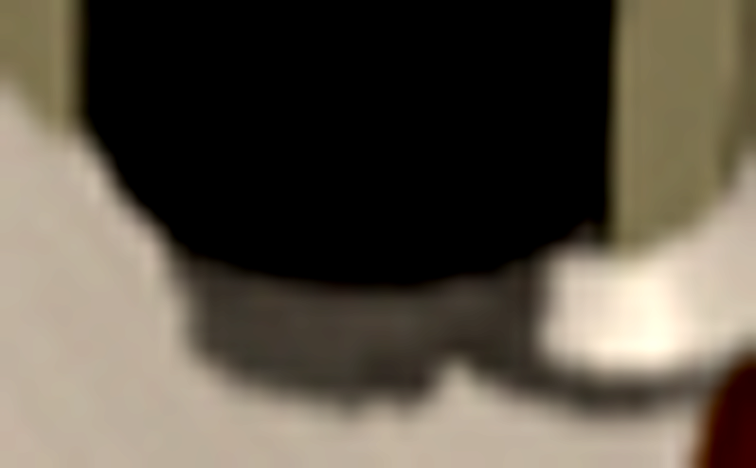

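View pics/t4.png

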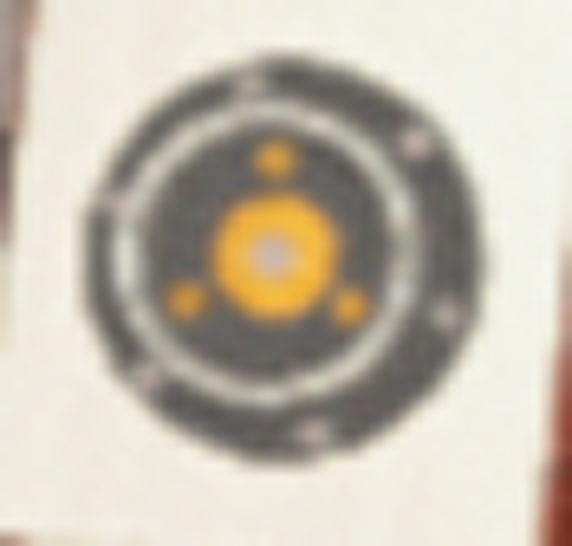

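A notch shows in the skirt's lower edge at zoomed (457,372); the skirt itself spans columns 190 to 545. The top view shows the three pins at (277,160), (187,302) and (350,307). I'll work out both angles.

```bash
python3 - <<'E'
from h import *
s=robot.read_camera("side");x=robot.read_state();p=x["tool_pos"].copy();zb=p[2]-.205
r=lambda u,v:(336+(u+.5)/18-.5,236+(v+.5)/18-.5)
u0=r(367,0)[0];print("axis u",u0,"pred",proj(s,[p[0],p[1],zb+.01]))
# shift axis along world so that u matches
best=[]
for th in np.radians(np.arange(-150,40,1)):
    q=proj(s,[p[0]+.023*np.cos(th),p[1]+.023*np.sin(th),zb+.003])
    d=q[0]-proj(s,[p[0],p[1],zb+.003])[0]
    best.append((abs(d-(r(457,0)[0]-u0)),np.degrees(th),q))
print(sorted(best,key=lambda b:b[0])[:2],r(457,372))
t=robot.read_camera("top")
w=lambda u,v:((u+.5)/13-.5+236,(v+.5)/13-.5+250)
P=np.array([plane(t,*w(*a),.195) for a in((277,160),(187,302),(350,307))]);c=P.mean(0);print(c,np.degrees(np.arctan2(*(P-c)[:,[1,0]].T)),np.linalg.norm((P-c)[:,:2],axis=1))
print("rim outer",plane(t,*w(263,254),.205),"seatcentre",plane(t,*w(274,256),.190))
E
```

```text
axis u 355.9166666666667 pred [355.80855815 247.80343141]
[(np.float64(0.022580644607728573), np.float64(-89.0), array([360.73091344, 256.37687146])), (np.float64(0.02565978805995428), np.float64(37.0), array([360.72783429, 244.96595913]))] (360.9166666666667, 256.19444444444446)
[0.46607756 0.24938516 0.195     ] [  -2.25314016  118.97270977 -122.28674269] [0.01873346 0.01849686 0.01827035]
rim outer [0.46617454 0.2498237  0.205     ] seatcentre [0.46629432 0.24945787 0.19      ]
```

Everything agrees. The three pins fit a radius of 18.5 mm at about -1.9° (mod 120), and a keyway sits at about -89°, so the collar needs turning about -33° in the world. I'll turn it in the air and stop short of the throat for a wrist view.

Request:
arm_command([
  {"slide":[0,0,0],"turn":[0,0,0.23]},
  {"slide":[0,0,0],"turn":[0,0,0.23]},
  {"slide":[0,0,0],"turn":[0,0,0.23]},
  {"slide":[0,0,0],"turn":[0,0,0.23]},
  {"slide":[0,0,0],"turn":[0,0,0.23]},
])

```text
t: 5.53
tool_pos: [0.5859, -0.1115, 0.4447]
orientation: [2.436, -1.983, -0.003]
force: [0.0, -1.0, -1.2]
opening: 0.0612
```

Request:
arm_command([
  {"slide":[-0.085,0.025,0],"turn":[0,0,0]},
  {"slide":[-0.085,0.025,0],"turn":[0,0,0]},
  {"slide":[-0.085,0.025,0],"turn":[0,0,0]},
  {"slide":[-0.085,0.025,0],"turn":[0,0,0]},
  {"slide":[-0.085,0.025,0],"turn":[0,0,0]},
])

```text
t: 5.95
tool_pos: [0.5006, 0.0454, 0.4448]
orientation: [2.441, -1.977, -0.002]
force: [0.6, 0.6, -2.3]
opening: 0.0615
```

Request:
arm_command([
  {"slide":[-0.085,0.025,0],"turn":[0,0,0]},
  {"slide":[-0.085,0.025,0],"turn":[0,0,0]},
  {"slide":[-0.085,0.025,0],"turn":[0,0,0]},
  {"slide":[-0.085,0.025,0],"turn":[0,0,0]},
  {"slide":[-0.085,0.025,0],"turn":[0,0,0]},
])

```text
t: 6.37
tool_pos: [0.4162, 0.2014, 0.4451]
orientation: [2.441, -1.976, -0.001]
force: [1.1, 1.0, -2.3]
opening: 0.0613
```

Request:
arm_command([
  {"slide":[-0.06,0,0],"turn":[0,0,0]},
  {"slide":[-0.03,0,0],"turn":[0,0,0]},
  {"slide":[0,0,0],"turn":[0,0,0]},
  {"slide":[0,0,0],"turn":[0,0,0]},
  {"slide":[0,0,0],"turn":[0,0,0]},
])

```text
t: 6.78
tool_pos: [0.4101, 0.2349, 0.4453]
orientation: [2.441, -1.976, -0.0]
force: [0.2, 0.2, -1.2]
opening: 0.0618
```

```bash
python3 - <<'E'
from h import *
c=robot.read_camera("wrist");cv2.imwrite("pics/w6.png",c["pixels"]);s=robot.read_camera("side");cv2.imwrite("pics/s6.png",s["pixels"][100:300,150:420])
x=robot.read_state();print(x["tool_pos"],x["orientation"],x["opening"],proj(c,[.4662,.2497,.205]))
E
```

```text
[0.41028398 0.23456292 0.44561946] [ 2.44004010e+00 -1.97775414e+00 -1.24708511e-04] 0.06113975301765769 [314.06861752 169.32261193]
```

View pics/w6.png

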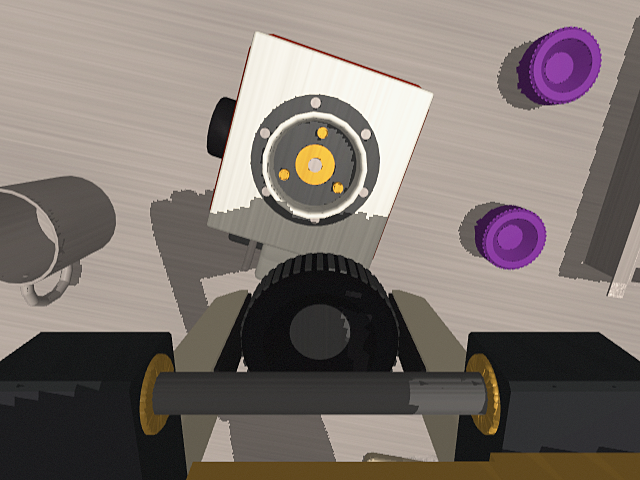

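View pics/s6.png

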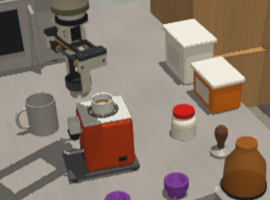

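The wrist view shows the throat rim centred at about (315,167), pins at (322,132), (284,175) and (338,188), and the held ring's inlet at (320,332). I'll measure all of them in this one camera.

```bash
python3 - <<'E'
from h import *
from scipy.spatial.transform import Rotation as R
c=robot.read_camera("wrist");x=robot.read_state();p=x["tool_pos"];T=R.from_rotvec(x["orientation"]).as_matrix()
im=c["pixels"];h=cv2.cvtColor(im,cv2.COLOR_BGR2HSV)
m=((h[...,0]>8)&(h[...,0]<30)&(h[...,1]>150)&(h[...,2]>100)).astype(np.uint8);m[230:]=0;m[:110]=0
n,l,st,ce=cv2.connectedComponentsWithStats(m);P=[]
for i in range(1,n):
    if st[i,4]>30:
        print(st[i],ce[i])
        if st[i,4]<250:P.append(plane(c,*ce[i],.193))
P=np.array(P);cc=P.mean(0);print("pins",cc,np.degrees(np.arctan2(*(P-cc)[:,[1,0]].T)),np.linalg.norm((P-cc)[:,:2],axis=1))
# rim: bright ring within
g=im.min(2);mm=(g>150).astype(np.uint8);cv2.circle(mm,(314,165),57,0,0) 
mask=np.zeros_like(mm);cv2.circle(mask,(314,166),56,1,-1);mm&=mask
k=max(cv2.findContours(mm,cv2.RETR_EXTERNAL,1)[0],key=cv2.contourArea);e=cv2.fitEllipse(k);print("rim",e,plane(c,*e[0],.205))
k=cv2.findContours(mm,cv2.RETR_CCOMP,1);
yaw=np.degrees(np.arctan2(T[1,0],T[0,0]));print("yaw",yaw)
# held ring predicted
for z in (.010,-.014):
  a=np.array([proj(c,p+T@np.array([.031*np.cos(q),.031*np.sin(q),.167-z])) for q in np.linspace(0,6.28,73)]);print("ring",z,a.min(0),a.max(0))
cv2.imwrite("pics/w6z.png",cv2.resize(im[235:375,230:410],None,fx=4,fy=4,interpolation=cv2.INTER_CUBIC))
E
```

```text
[316 128  11  11  94] [321.14893617 132.9893617 ]
[ 294  145   40   41 1074] [313.7839851  164.60893855]
[278 169  11  12  99] [282.96969697 174.53535354]
[332 183  10  11  91] [336.57142857 187.64835165]
pins [0.46756954 0.25003859 0.193     ] [  -1.68043018  118.22062354 -121.69166903] [0.01838168 0.01839588 0.01841628]
rim ((313.6618347167969, 165.6270751953125), (100.06839752197266, 102.18047332763672), 163.7856903076172) [0.46841376 0.24999467 0.205     ]
yaw -78.06587234586159
ring 0.01 [238.64833672 265.71574778] [400.64769309 411.11258509]
ring -0.014 [249.26609079 247.41431639] [389.92343622 376.31246161]
```

View pics/w6z.png

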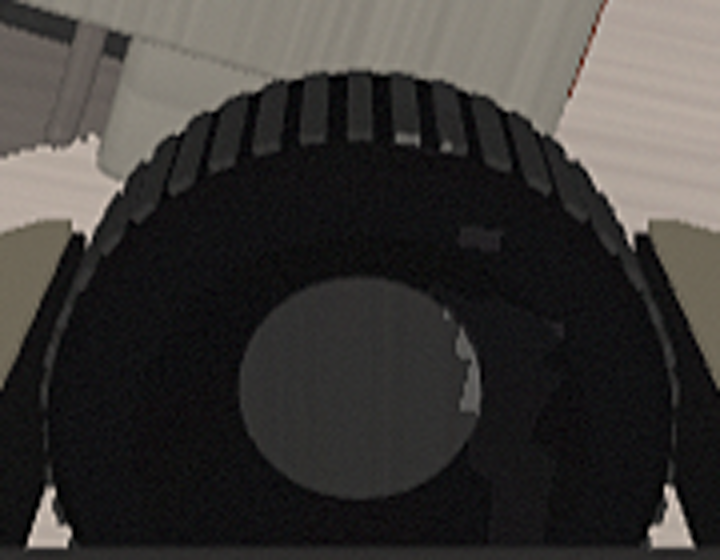

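The wrist and top cameras agree on where the TCP must go, (0.470, 0.2505), which allows for the collar sitting 2–3 mm along tool y in the hand. The pins are at -1.7°. I'll move over the throat and stop just above the rim.

Request:
arm_command([
  {"slide":[-0.004,-0.077,0],"turn":[0,0,0]},
  {"slide":[-0.004,-0.077,0],"turn":[0,0,0]},
  {"slide":[0,0,0],"turn":[0,0,0]},
  {"slide":[0,0,0.06],"turn":[0,0,0]},
  {"slide":[0,0,0],"turn":[0,0,0]},
])

```text
t: 7.35
tool_pos: [0.4696, 0.2503, 0.4176]
orientation: [2.436, -1.975, -0.005]
force: [-1.1, -0.2, -2.8]
opening: 0.0616
```

```bash
python3 - <<'E'
from h import *
s=robot.read_camera("side");x=robot.read_state();print(x["tool_pos"],x["opening"],x["force"])
u,v=proj(s,[.468,.25,.205]).round().astype(int);print(u,v)
cv2.imwrite("pics/s7.png",cv2.resize(s["pixels"][v-45:v+35,u-50:u+50],None,fx=7,fy=7,interpolation=cv2.INTER_CUBIC))
E
```

```text
[0.46925096 0.25039752 0.41922746] 0.06173780967922901 [-0.09474521 -0.69730609 -2.59394378]
252 197
```

View pics/s7.png

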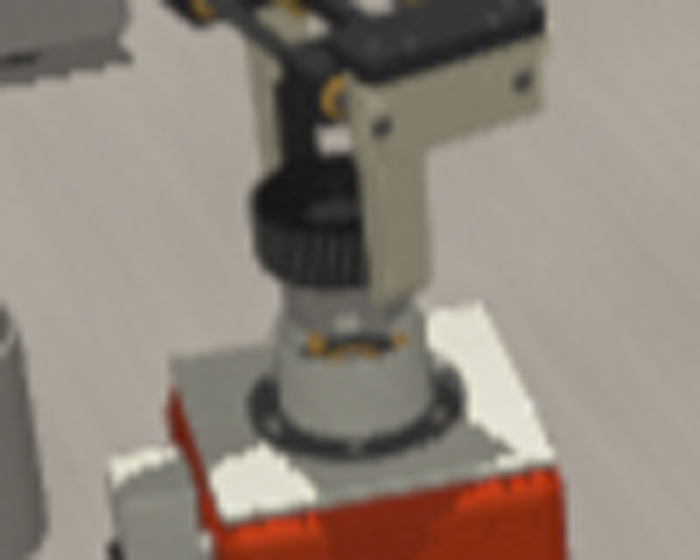

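```bash
python3 - <<'E'
from h import *
s=robot.read_camera("side")
w=lambda u,v:((u+.5)/7-.5+202,(v+.5)/7-.5+152)
for z in(.205,.215,.24,.263):
  a=np.array([proj(s,[.468+r*np.cos(q),.25+r*np.sin(q),z]) for r in[.031 if z>.22 else (.029 if z==.205 else .023)] for q in np.linspace(0,6.28,73)]);print(z,((a.min(0)-[202,152]+.5)*7-.5).round(),((a.max(0)-[202,152]+.5)*7-.5).round())
E
```

```text
0.205 [272. 280.] [432. 362.]
0.215 [286. 264.] [413. 329.]
0.24 [257. 193.] [431. 279.]
0.263 [251. 137.] [426. 222.]
```

The side view shows the rim spanning columns 277–437 and the skirt's left edge at about 285, so the collar should go about 1–1.5 mm further to +x. I'll nudge it and start lowering.

Request:
arm_command([
  {"slide":[0.002,-0.003,0],"turn":[0,0,0]},
  {"slide":[0,0,0.015],"turn":[0,0,0]},
  {"slide":[0,0,0.015],"turn":[0,0,0]},
  {"slide":[0,0,0.01],"turn":[0,0,0]},
  {"slide":[0,0,0],"turn":[0,0,0]},
])

```text
t: 7.87
tool_pos: [0.4705, 0.2507, 0.4048]
orientation: [2.441, -1.976, -0.001]
force: [0.4, -0.3, -2.1]
opening: 0.0615
```

```bash
python3 - <<'E'
from h import *
s=robot.read_camera("side");x=robot.read_state();print(x["tool_pos"],x["opening"],x["force"],x["wrist_torque"])
cv2.imwrite("pics/s8.png",cv2.resize(s["pixels"][152:232,202:302],None,fx=7,fy=7,interpolation=cv2.INTER_CUBIC))
E
```

```text
[0.47057894 0.25074147 0.40524967] 0.0613648940881866 [ 0.58378649 -0.02753354 -2.01997058] [ 0.01643566 -0.01113417 -0.03344183]
```

View pics/s8.png

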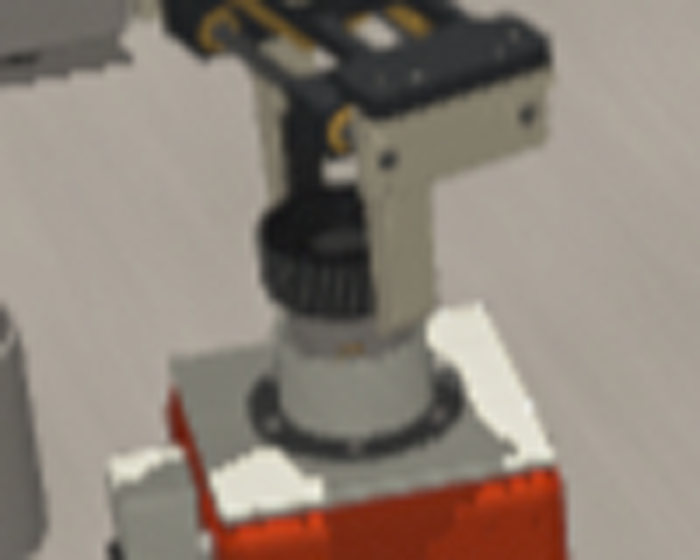

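The skirt is above or entering the mouth with no contact force yet (Fz is just the collar's weight). I'll lower gently.

Request:
arm_command([
  {"slide":[0,0,0.005],"turn":[0,0,0]},
  {"slide":[0,0,0.005],"turn":[0,0,0]},
  {"slide":[0,0,0.005],"turn":[0,0,0]},
  {"slide":[0,0,0],"turn":[0,0,0]},
  {"slide":[0,0,0],"turn":[0,0,0]},
])

```text
t: 8.33
tool_pos: [0.4709, 0.2508, 0.4]
orientation: [-2.442, 1.977, -0.0]
force: [0.6, -0.3, -2.4]
opening: 0.0615
```

Request:
arm_command([
  {"slide":[0,0,0.005],"turn":[0,0,0]},
  {"slide":[0,0,0.005],"turn":[0,0,0]},
  {"slide":[0,0,0],"turn":[0,0,0]},
  {"slide":[0,0,0],"turn":[0,0,0]},
  {"slide":[0,0,0],"turn":[0,0,0]},
])

```text
t: 8.75
tool_pos: [0.471, 0.2508, 0.3965]
orientation: [-2.441, 1.976, -0.001]
force: [-0.3, -0.5, 4.2]
opening: 0.0613
```

```bash
python3 - <<'E'
from h import *
s=robot.read_camera("side");x=robot.read_state();print(x["tool_pos"],x["opening"],x["force"],x["wrist_torque"])
cv2.imwrite("pics/s9.png",cv2.resize(s["pixels"][152:232,202:302],None,fx=7,fy=7,interpolation=cv2.INTER_CUBIC))
E
```

```text
[0.47096901 0.25085187 0.39645421] 0.06115745293927289 [-1.10954868  0.05489505  4.69697557] [-0.10244099  0.2135585  -0.02140165]
```

View pics/s9.png

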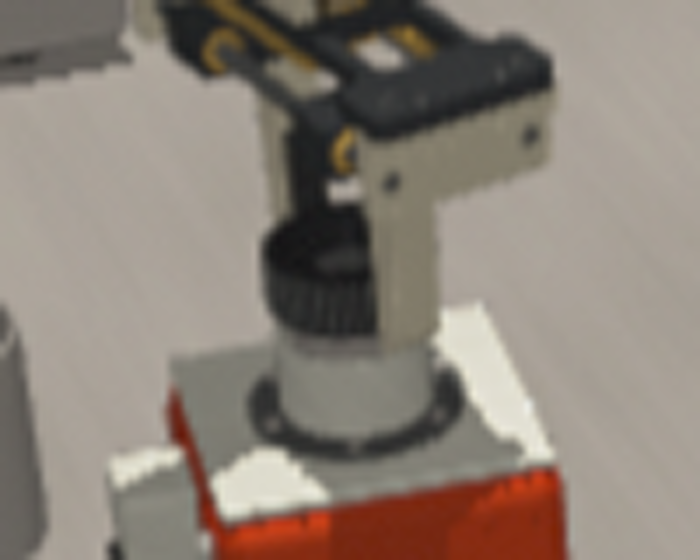

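Contact came with about 7 N at TCP z 0.3965, and the ring's underside is about 11–12 mm above the rim. So the collar is resting on the pins with the seat slightly pressed. I'll sweep the angle gently.

Request:
arm_command([
  {"slide":[0,0,0],"turn":[0,0,0.06]},
  {"slide":[0,0,0],"turn":[0,0,0.06]},
  {"slide":[0,0,0],"turn":[0,0,0.06]},
  {"slide":[0,0,0],"turn":[0,0,0.06]},
  {"slide":[0,0,0],"turn":[0,0,0]},
])

```text
t: 9.22
tool_pos: [0.471, 0.2508, 0.3963]
orientation: [-2.317, 2.121, -0.001]
force: [-0.7, -1.7, 4.5]
opening: 0.0614
```

Request:
arm_command([
  {"slide":[0,0,0],"turn":[0,0,-0.1]},
  {"slide":[0,0,0],"turn":[0,0,-0.1]},
  {"slide":[0,0,0],"turn":[0,0,-0.08]},
  {"slide":[0,0,0],"turn":[0,0,-0.06]},
  {"slide":[0,0,0],"turn":[0,0,0]},
])

```text
t: 9.63
tool_pos: [0.471, 0.2509, 0.3963]
orientation: [-2.492, 1.912, -0.0]
force: [-0.8, 0.3, 4.8]
opening: 0.0614
```

Request:
arm_command([
  {"slide":[0,0,0],"turn":[0,0,-0.05]},
  {"slide":[0,0,0],"turn":[0,0,-0.05]},
  {"slide":[0,0,0],"turn":[0,0,0]},
  {"slide":[0,0,0],"turn":[0,0,0]},
  {"slide":[0,0,0],"turn":[0,0,0]},
])

```text
t: 10.05
tool_pos: [0.471, 0.2509, 0.3962]
orientation: [-2.537, 1.851, -0.0]
force: [-0.7, -0.7, 5.8]
opening: 0.0616
```

There's no drop within ±0.1 rad. The small -x side force suggests the skirt is rubbing the +x wall, which would use up the keyway clearance. I'll lift off the pins a little and feel for the bore walls to centre it.

Request:
arm_command([
  {"slide":[0,0,-0.009],"turn":[0,0,0]},
  {"slide":[0,0,0],"turn":[0,0,0]},
  {"slide":[0,0,0],"turn":[0,0,0]},
  {"slide":[0,0,0],"turn":[0,0,0]},
  {"slide":[0,0,0],"turn":[0,0,0]},
])

```text
t: 10.47
tool_pos: [0.4709, 0.2508, 0.3995]
orientation: [-2.538, 1.852, -0.0]
force: [0.9, 0.3, 1.6]
opening: 0.0613
```

Request:
arm_command([
  {"slide":[0,0.003,0],"turn":[0,0,0]},
  {"slide":[0,0.003,0],"turn":[0,0,0]},
  {"slide":[0,0.002,0],"turn":[0,0,0]},
  {"slide":[0,0,0],"turn":[0,0,0]},
  {"slide":[0,0,0],"turn":[0,0,0]},
])

```text
t: 10.88
tool_pos: [0.4678, 0.2498, 0.3996]
orientation: [-2.537, 1.852, -0.0]
force: [1.4, 0.8, 2.1]
opening: 0.0613
```

```bash
python3 - <<'E'
from h import *
x=robot.read_state();print(x["tool_pos"],x["force"],x["wrist_torque"])
E
```

```text
[0.46780016 0.24977043 0.39960338] [1.3770526  0.83511858 2.12545108] [ 0.0698915  -0.49302772 -0.03863474]
```

Request:
arm_command([
  {"slide":[0,0,-0.005],"turn":[0,0,0]},
  {"slide":[0,0,0],"turn":[0,0,0]},
  {"slide":[0,0,0],"turn":[0,0,0]},
  {"slide":[0,0,0],"turn":[0,0,0]},
  {"slide":[0,0,0],"turn":[0,0,0]},
])

```text
t: 11.3
tool_pos: [0.4676, 0.2498, 0.401]
orientation: [2.537, -1.851, -0.001]
force: [-0.3, 0.5, -2.1]
opening: 0.0615
```

```bash
python3 - <<'E'
from h import *
x=robot.read_state();print(x["tool_pos"],x["force"],x["wrist_torque"])
E
```

```text
[0.46764826 0.24978727 0.40097546] [-0.25579586  0.46403619 -2.11979834] [-0.04571498  0.04713611  0.03693594]
```

Request:
arm_command([
  {"slide":[0,0.003,0],"turn":[0,0,0]},
  {"slide":[0,0.002,0],"turn":[0,0,0]},
  {"slide":[0,0,0],"turn":[0,0,0]},
  {"slide":[0,0,0],"turn":[0,0,0]},
  {"slide":[0,0,0],"turn":[0,0,0]},
])

```text
t: 11.72
tool_pos: [0.4661, 0.2492, 0.4016]
orientation: [-2.537, 1.852, -0.001]
force: [4.8, 1.0, -3.8]
opening: 0.0617
```

```bash
python3 - <<'E'
from h import *
x=robot.read_state();print(x["tool_pos"],x["force"],x["wrist_torque"])
E
```

```text
[0.46609021 0.24924843 0.40155422] [ 4.82413414  1.01142525 -3.80787852] [ 0.27808693 -0.87013589  0.0047847 ]
```

Free at z 0.401. The -x side wall is felt at TCP x≈0.4665. Now the opposite wall.

Request:
arm_command([
  {"slide":[0,-0.005,0],"turn":[0,0,0]},
  {"slide":[0,-0.004,0],"turn":[0,0,0]},
  {"slide":[0,-0.004,0],"turn":[0,0,0]},
  {"slide":[0,0,0],"turn":[0,0,0]},
  {"slide":[0,0,0],"turn":[0,0,0]},
])

```text
t: 12.13
tool_pos: [0.4709, 0.2508, 0.4015]
orientation: [2.537, -1.852, -0.001]
force: [-0.2, -0.2, -1.9]
opening: 0.0611
```

Request:
arm_command([
  {"slide":[0,-0.002,0],"turn":[0,0,0]},
  {"slide":[0,0,0],"turn":[0,0,0]},
  {"slide":[0,0,0],"turn":[0,0,0]},
  {"slide":[0,0,0],"turn":[0,0,0]},
  {"slide":[0,0,0],"turn":[0,0,0]},
])

```text
t: 12.55
tool_pos: [0.4715, 0.251, 0.4015]
orientation: [2.537, -1.852, -0.0]
force: [-1.6, -0.6, -1.8]
opening: 0.0616
```

Request:
arm_command([
  {"slide":[0,-0.002,0],"turn":[0,0,0]},
  {"slide":[0,0,0],"turn":[0,0,0]},
  {"slide":[0,0,0],"turn":[0,0,0]},
  {"slide":[0,0,0],"turn":[0,0,0]},
  {"slide":[0,0,0],"turn":[0,0,0]},
])

```text
t: 12.97
tool_pos: [0.4722, 0.2512, 0.4014]
orientation: [2.537, -1.852, -0.001]
force: [-4.7, -1.7, 0.8]
opening: 0.062
```

Request:
arm_command([
  {"slide":[0,0.008,0],"turn":[0,0,0]},
  {"slide":[0.004,0,0],"turn":[0,0,0]},
  {"slide":[0.003,0,0],"turn":[0,0,0]},
  {"slide":[0,0,0],"turn":[0,0,0]},
  {"slide":[0,0,0],"turn":[0,0,0]},
])

```text
t: 13.38
tool_pos: [0.4703, 0.2479, 0.4017]
orientation: [-2.537, 1.851, 0.0]
force: [-0.5, 2.8, -2.4]
opening: 0.0613
```

Request:
arm_command([
  {"slide":[-0.005,0,0],"turn":[0,0,0]},
  {"slide":[-0.005,0,0],"turn":[0,0,0]},
  {"slide":[-0.004,0,0],"turn":[0,0,0]},
  {"slide":[0,0,0],"turn":[0,0,0]},
  {"slide":[0,0,0],"turn":[0,0,0]},
])

```text
t: 13.8
tool_pos: [0.4686, 0.2529, 0.4016]
orientation: [2.537, -1.852, 0.001]
force: [-0.6, -1.5, -2.2]
opening: 0.0614
```

The walls put the centre at TCP ≈ (0.4693, 0.2503); I had been 1.7 mm off. I'll recentre, press lightly on the pins and sweep again.

Request:
arm_command([
  {"slide":[0.007,0,0],"turn":[0,0,0]},
  {"slide":[0,0,0],"turn":[0,0,0]},
  {"slide":[0,0,0.008],"turn":[0,0,0]},
  {"slide":[0,0,0.008],"turn":[0,0,0]},
  {"slide":[0,0,0],"turn":[0,0,0]},
])

```text
t: 14.22
tool_pos: [0.4695, 0.2503, 0.3954]
orientation: [-2.537, 1.852, -0.001]
force: [-0.5, 0.7, 5.7]
opening: 0.0615
```

Request:
arm_command([
  {"slide":[0,0,0],"turn":[0,0,0.05]},
  {"slide":[0,0,0],"turn":[0,0,0.05]},
  {"slide":[0,0,0],"turn":[0,0,0]},
  {"slide":[0,0,0],"turn":[0,0,0]},
  {"slide":[0,0,0],"turn":[0,0,0]},
])

```text
t: 14.63
tool_pos: [0.4696, 0.2504, 0.3961]
orientation: [-2.489, 1.914, -0.002]
force: [-0.0, -1.1, 5.2]
opening: 0.0614
```

Request:
arm_command([
  {"slide":[0,0,0],"turn":[0,0,0.05]},
  {"slide":[0,0,0],"turn":[0,0,0.05]},
  {"slide":[0,0,0],"turn":[0,0,0]},
  {"slide":[0,0,0],"turn":[0,0,0]},
  {"slide":[0,0,0],"turn":[0,0,0]},
])

```text
t: 15.05
tool_pos: [0.4696, 0.2504, 0.3962]
orientation: [-2.441, 1.975, -0.002]
force: [0.0, -0.4, 5.2]
opening: 0.0619
```

Request:
arm_command([
  {"slide":[0,0,0],"turn":[0,0,0.05]},
  {"slide":[0,0,0],"turn":[0,0,0.05]},
  {"slide":[0,0,0],"turn":[0,0,0.05]},
  {"slide":[0,0,0],"turn":[0,0,0.05]},
  {"slide":[0,0,0],"turn":[0,0,0]},
])

```text
t: 15.47
tool_pos: [0.4697, 0.2504, 0.3961]
orientation: [-2.337, 2.096, -0.002]
force: [0.2, -0.4, 4.3]
opening: 0.0613
```

Request:
arm_command([
  {"slide":[0,0,0],"turn":[0,0,0.05]},
  {"slide":[0,0,0],"turn":[0,0,0.05]},
  {"slide":[0,0,0],"turn":[0,0,0.05]},
  {"slide":[0,0,0],"turn":[0,0,0.05]},
  {"slide":[0,0,0],"turn":[0,0,0]},
])

```text
t: 15.88
tool_pos: [0.4691, 0.2503, 0.3943]
orientation: [2.231, -2.21, -0.001]
force: [-0.9, 0.3, -1.9]
opening: 0.0613
```

Request:
arm_command([
  {"slide":[0,0,0],"turn":[0,0,0.05]},
  {"slide":[0,0,0],"turn":[0,0,0.05]},
  {"slide":[0,0,0],"turn":[0,0,0.05]},
  {"slide":[0,0,0],"turn":[0,0,0.05]},
  {"slide":[0,0,0],"turn":[0,0,0]},
])

```text
t: 16.3
tool_pos: [0.4692, 0.2503, 0.3944]
orientation: [2.119, -2.318, -0.001]
force: [-0.0, -0.3, -2.6]
opening: 0.0616
```

The force dropped to the collar's bare weight between +0.1 and +0.2 rad, so the keyways may have fallen over the pins. I'll check the wrist torque, then ease down.

```bash
python3 - <<'E'
from h import *
x=robot.read_state();print(x["tool_pos"],x["force"],x["wrist_torque"],x["q"])
E
```

```text
[0.46917375 0.25029716 0.39440639] [-0.02241001 -0.25853089 -2.59413199] [-0.00889815 -0.08419768  0.03163237] [ 3.93619837e-01 -4.89445624e-02  1.69127327e+00  6.32351992e-05
  1.50047592e+00  2.05434770e+00]
```

Request:
arm_command([
  {"slide":[0,0,0.004],"turn":[0,0,0]},
  {"slide":[0,0,0.004],"turn":[0,0,0]},
  {"slide":[0,0,0],"turn":[0,0,0]},
  {"slide":[0,0,0],"turn":[0,0,0]},
  {"slide":[0,0,0],"turn":[0,0,0]},
])

```text
t: 16.72
tool_pos: [0.4693, 0.2503, 0.3919]
orientation: [2.119, -2.319, -0.0]
force: [-0.9, -0.1, -0.0]
opening: 0.0616
```

```bash
python3 - <<'E'
from h import *
x=robot.read_state();print(x["tool_pos"],x["force"],x["wrist_torque"],x["q"])
E
```

```text
[0.46927499 0.25034187 0.39190085] [-0.94610994 -0.14965425 -0.03636587] [0.0226746  0.17862353 0.00590722] [ 3.93612339e-01 -4.78812380e-02  1.69482201e+00  9.69641355e-05
  1.49487165e+00  2.05419255e+00]
```

Contact at TCP z 0.392 is exactly 8 mm below the pin-top height of 0.400, so the collar is keyed and on the seat. There's no twisting torque either. I'll back off 0.05 rad to centre it, raise the grip and press home.

Request:
arm_command([
  {"slide":[0,0,0],"turn":[0,0,-0.05]},
  {"slide":[0,0,0],"turn":[0,0,-0.05]},
  {"slide":[0,0,0.005],"turn":[0,0,0]},
  {"slide":[0,0,0.005],"turn":[0,0,0]},
  {"slide":[0,0,0],"turn":[0,0,0]},
], grip_force=58)

```text
t: 17.13
tool_pos: [0.4694, 0.2504, 0.3882]
orientation: [-2.176, 2.265, -0.0]
force: [-2.0, -1.0, 4.6]
opening: 0.0613
```

Request:
arm_command([
  {"slide":[0,0,0.004],"turn":[0,0,0]},
  {"slide":[0,0,0.004],"turn":[0,0,0]},
  {"slide":[0,0,0],"turn":[0,0,0]},
  {"slide":[0,0,0],"turn":[0,0,0]},
  {"slide":[0,0,0],"turn":[0,0,0]},
])

```text
t: 17.55
tool_pos: [0.4695, 0.2504, 0.3859]
orientation: [-2.175, 2.265, -0.001]
force: [-3.8, -1.3, 8.8]
opening: 0.0612
```

```bash
python3 - <<'E'
from h import *
s=robot.read_camera("side");x=robot.read_state();print(x["tool_pos"],x["force"],x["wrist_torque"],x["opening"])
cv2.imwrite("pics/s10.png",cv2.resize(s["pixels"][152:232,202:302],None,fx=7,fy=7,interpolation=cv2.INTER_CUBIC))
E
```

```text
[0.46947393 0.25035805 0.38589437] [-3.73170215 -1.41076709  8.48191162] [-0.34105356  0.69829794 -0.0084251 ] 0.061751959920816744
```

View pics/s10.png

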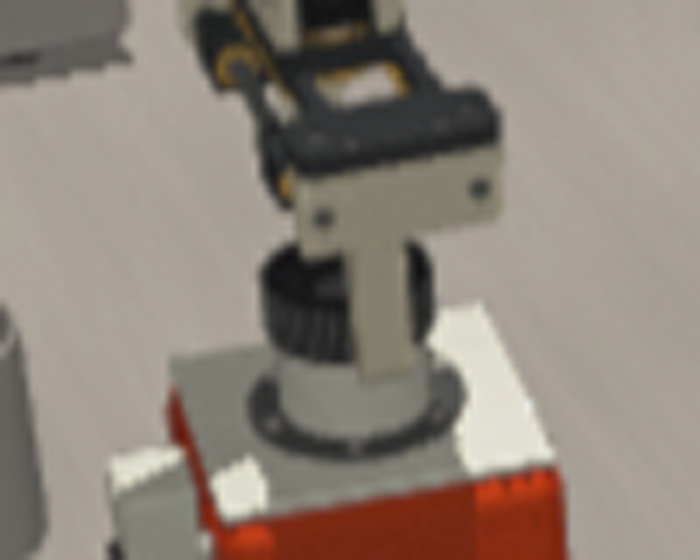

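The ring is at or near the rim with about 11 N of contact. I'll trim the sideways load slightly and push further until the force rises sharply.

Request:
arm_command([
  {"slide":[0,0.0015,0.002],"turn":[0,0,0]},
  {"slide":[0,0,0.002],"turn":[0,0,0]},
  {"slide":[0,0,0],"turn":[0,0,0]},
  {"slide":[0,0,0],"turn":[0,0,0]},
  {"slide":[0,0,0],"turn":[0,0,0]},
])

```text
t: 18.02
tool_pos: [0.4691, 0.2503, 0.3858]
orientation: [-2.174, 2.264, -0.003]
force: [-6.1, -2.4, 15.4]
opening: 0.0615
```

Request:
arm_command([
  {"slide":[0,0,0.002],"turn":[0,0,0]},
  {"slide":[0,0,0.002],"turn":[0,0,0]},
  {"slide":[0,0,0],"turn":[0,0,0]},
  {"slide":[0,0,0],"turn":[0,0,0]},
  {"slide":[0,0,0],"turn":[0,0,0]},
])

```text
t: 18.43
tool_pos: [0.4691, 0.2503, 0.3858]
orientation: [-2.174, 2.263, -0.003]
force: [-11.1, -4.6, 25.8]
opening: 0.0613
```

```bash
python3 - <<'E'
from h import *
s=robot.read_camera("side");x=robot.read_state();print(x["tool_pos"],x["force"],x["wrist_torque"],x["opening"])
cv2.imwrite("pics/s11.png",cv2.resize(s["pixels"][152:232,202:302],None,fx=7,fy=7,interpolation=cv2.INTER_CUBIC))
E
```

```text
[0.46905814 0.25030601 0.38574322] [-10.02715588  -3.89382959  26.19192617] [-1.34998437  1.85068146 -0.04947101] 0.06109994413978192
```

View pics/s11.png

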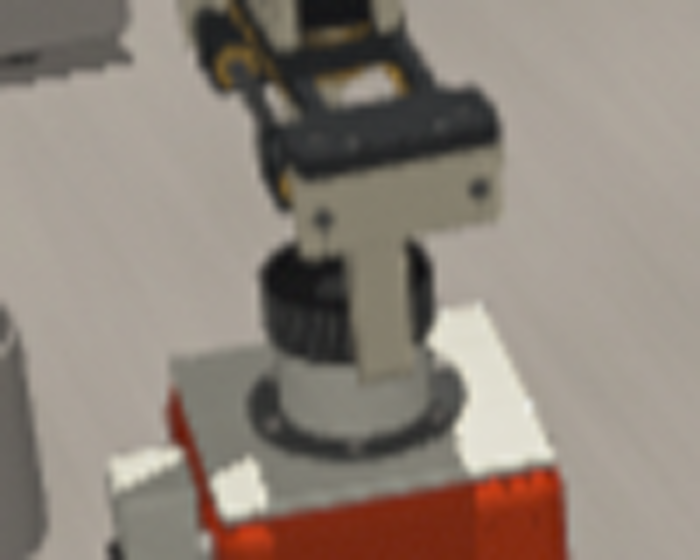

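It's a hard stop at z 0.3858: force rose from 11 to 28 N with no further travel, 14 mm below the pin-top height, which matches home. I'll ease the push a little, let it settle and check with the cameras.

Request:
arm_command([
  {"slide":[0,0,-0.002],"turn":[0,0,0]},
  {"slide":[0,0,0],"turn":[0,0,0]},
  {"slide":[0,0,0],"turn":[0,0,0]},
  {"slide":[0,0,0],"turn":[0,0,0]},
  {"slide":[0,0,0],"turn":[0,0,0]},
])

```text
t: 18.9
tool_pos: [0.4691, 0.2503, 0.3858]
orientation: [-2.174, 2.264, -0.003]
force: [-6.9, -4.2, 20.2]
opening: 0.0615
```

Request:
arm_command([
  {"slide":[0,0,0],"turn":[0,0,0]},
  {"slide":[0,0,0],"turn":[0,0,0]},
  {"slide":[0,0,0],"turn":[0,0,0]},
  {"slide":[0,0,0],"turn":[0,0,0]},
  {"slide":[0,0,0],"turn":[0,0,0]},
])

```text
t: 19.32
tool_pos: [0.4691, 0.2503, 0.3858]
orientation: [-2.174, 2.264, -0.003]
force: [-8.0, -4.1, 20.8]
opening: 0.0614
```

```bash
python3 - <<'E'
from h import *
c=robot.read_camera("wrist");t=robot.read_camera("top");x=robot.read_state();print(x["t"],x["tool_pos"],x["force"],x["wrist_torque"],x["opening"])
cv2.imwrite("pics/w12.png",c["pixels"]);cv2.imwrite("pics/t12.png",t["pixels"])
E
```

```text
19.4167 [0.46911131 0.25032004 0.38579098] [-7.51743197 -4.57123539 20.44516392] [-1.11650104  1.37517275 -0.05144391] 0.061536942574801454
```

View pics/w12.png

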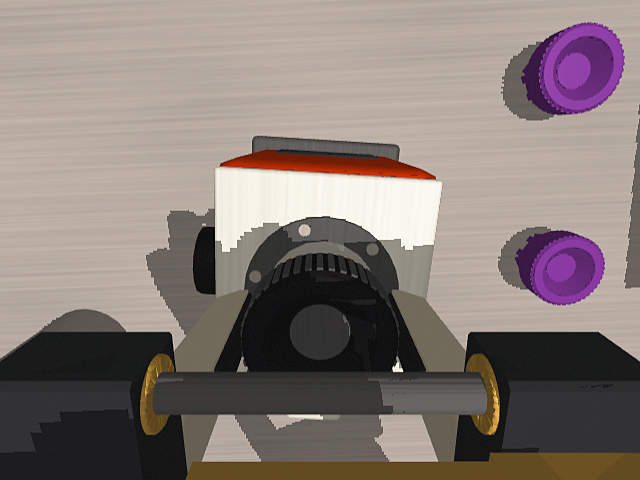

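View pics/t12.png

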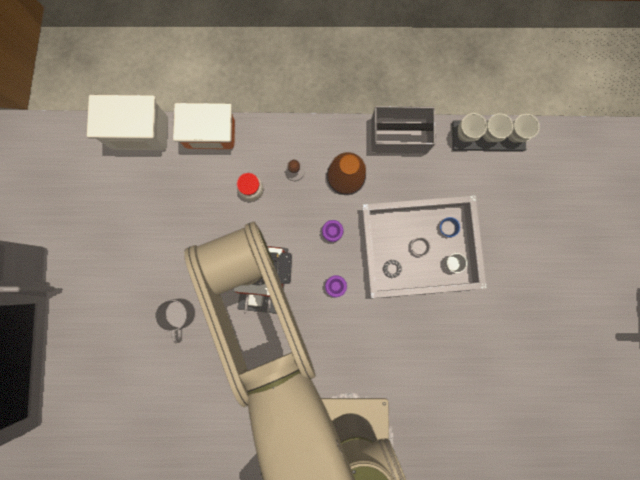

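The wrist view shows the ring down on the throat, with the inlet still at (320,332), so nothing slipped in the hand. The top view shows the other parts where they were. The position is steady under about 20 N, so I'm handing in.

```bash
python3 - <<'E'
from h import *
print(robot.close_job());x=robot.read_state();print(x["t"],x["tool_pos"],x["force"])
E
```

```text
the job is handed in; nothing more can be done
None
the job is handed in; nothing more can be done
```

The collar is keyed over the pins and pushed home in the grinder's throat. I handed the job in at about 19.4 s with the arm still gripping and holding it down. The hand-in gives no verdict, and I couldn't read the state afterwards.

**How it went:** I lifted the collar out of the pan, read the pin angle from above and a keyway from the side, and lowered the skirt onto the pins. The first sweep found no drop because the collar sat about 1.7 mm off-centre. I lifted it slightly, felt for the bore walls, recentred and swept again. The keyways then dropped about 0.1–0.2 rad from where the pictures had put them. I pressed down until it stopped.

**Checks that agree:**
- **Depth:** the collar touched the pins at tool height 0.400 m and the seat at 0.392 m, and stopped hard at 0.3858 m. The given geometry predicts 0.400, 0.392 and 0.386 m.
- **Push:** at the stop, force rose from about 11 N to 28 N with no further travel. I eased it so the wrist reads about 20 N, and the height did not change.
- **Grip:** the jaw opening was steady at 61.5 mm and the collar had not slipped in the hand.
- **Surroundings:** the other parts in the pan, the counter items and the purple look-alikes were where they started.

**Checks that fall short:**
- **Sideways load:** about 9 N of sideways force and 1.8 Nm of moment remained at the end, with tilt under about 0.003 rad.
- **Flushness:** I judged it from the depth and the hard stop. The side view looked right but is too coarse to confirm it to the millimetre.

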